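# Close the packed carton, short flap then long flap

## Task

Close the small carton that holds the white canister: fold its plain short flap down flat first, then fold the long flap with the blue strip down flat over it. Do not touch the other carton, the one with the black canister in it.

Things in the scene. Friction and masses are not known exactly. Their poses are not given: they have to be found in the camera images.
- carton: Carton to close, holding the white-topped canister (below its rim): brown cardboard, 130 (own x) x 110 (own y) x 80 mm high, 4 mm walls, open top with two hinged flaps of 3 mm board: plain short flap on its own -y edge, long blue-striped flap on its +y edge. Stands firm, does not shift. Origin: centre of its underside; x along the hinges, z up; yaw up to 23 degrees.
- carton_short_flap (a joint): Its plain short flap, 60 mm from hinge to free edge, 124 mm along the hinge, which lies along the carton's x at y = -54, z = 81 mm. Rad: 0 = folded flat over the opening, 1.57 = upright, more = leaning outward (starts 1.8 to 2.15). Stiff crease (0.04 N m): it stays where left; 2 N near the free edge moves it.
- carton_long_flap (a joint): Its long flap with a blue strip along the free edge, 85 mm from hinge to free edge, 128 mm along the hinge, which lies along the carton's x at y = +54, z = 85 mm, so it closes over the short flap. Rad: 0 = folded flat, 1.57 = upright, more = leaning outward (starts 1.8 to 2.15). Same stiff crease; it stays where left.
- spare: The other carton, not to be touched: same look, size and flaps, but it holds the black canister. Its flaps also stand open, leaning outward, with free edges up to 170 mm above the worktop and 105 mm from its middle. Origin: centre of its underside; axes as for the first carton. Either carton may be on the left or right.

How it is judged:
By the outcome, as a careful person would: the job done as asked, in the order asked, and still so for the second after the job is handed in, with the robot touching nothing.
It also fails if it takes over 48 s, if anything falls off the work surface, if the arm or the gripper's body presses on something with over 40 N, if the wrist force passes 120 N, or if a joint passes its speed limit or range.

## Robot

A 6-joint arm with a two-finger parallel gripper is mounted at the origin on a cart in front of the work surface, level with it; the furniture and walls round the work are solid. World frame = base frame: x ahead of the robot, y to its left, z up, the work surface at z = 0. Lengths are in mm, angles in degrees, forces in N, time in s.
With the tool pointing down it reaches from about 300 to 850 mm from the base axis. Payload 4.2 kg.
Tool frame: the origin (TCP) lies at the very end of the fingers, on their centre line; the grasp point (between the pads) lies 19 mm behind it; z points along the fingers, y is the line along which they close (so a half turn about z gives the same grasp; the last joint's range is limited). The gripper opens to 91 mm and grips with 3 to 60 N. Pads are 32 mm wide; open, the fingers measure 118 mm over their backs; the gripper's body (76 mm by 178 mm) begins 60 mm behind the grasp point.
Start: joints at [67.781, 18.312, 89.639, -0, 72.044, -1.146], TCP at [206.752, 536.56, 213.976] pointing down, gripper open.
Joint ranges: [-177.97, 177.97], [-48.28, 115.42], [12.27, 149.76], [-77.06, 257.06], [2.81, 150.46], [-146.56, 146.56]. Speed limits (degrees/s): [147.25, 147.25, 180, 180, 180, 180].

## Interface

Orientations are given as [roll, pitch, yaw] about the fixed x, y, z axes, in that order (R = Rz(yaw) Ry(pitch) Rx(roll)).
In Python, from workcell import env, eyes gives the robot as it stands.
- The arm moves only by the tool send_rows, never from a script. Its argument "targets" is text: rows parted by semicolons, each of 7 numbers parted by spaces: the shift along the tool's x, y, z in m, then the turn, a rotation vector about the tool's x, y, z in degrees, then the opening in per cent of the stroke, from 0 (shut) to 100 (fully open). A call has 1 to 12 rows; each row is the pose to reach, as a shift and turn from the pose commanded when the call began, along the tool's axes at that moment; what a row does not reach only later rows make up. A row lasts 1/12 s, in which the tool goes at most 41.7 mm and 7.16 degrees, less where a joint would pass 70% of its speed; a pose out of reach is approached as far as the arm can. A call with a gripper value outside its range is refused whole. The fingers move at their own pace and stop on an object; "grip_force" is the grip in N (left out, the last holds). Time passes only in rows, so rows that repeat a pose let the fingers close. It gives the time, the measured TCP pose, the force, the opening and the grip force at its end, in the units of the state.
- env.state(): the state, without advancing time (a new reading comes with each control period).
- eyes.grab_frame(name): name is "scene" or "side" or "wrist"; returns a dict with "image" (400x640x3 uint8, blue, green, red), "fovy" (degrees; the focal length in pixels is half the picture's height over the tangent of half this angle, whatever the lens; pixels are square), "cx", "cy" (the principal point, pixels), "D" ([k1, k2, p1, p2, k3] as OpenCV has them; the pictures are not rectified), "eye" and "attitude" of the camera in the world. Camera axes: x right, y up, looking along -z (the intrinsics and any distortion apply to the point x, -y, -z); pixel columns grow to the right and rows downward; lengths in mm; the calibration is good to about 2 mm. A picture is of the moment at which its call begins. There is no depth.
- env.job_done(): hands the job in; it is judged then, once.
The state is a dict: "time_s": time; "qpos": joint angles; "qvel": joint speeds; "effort": joint torques, N m; "ee_pos": TCP position; "ee_rot": TCP orientation; "force": force on the tool from outside, world axes, zero at the start; "torque": the same for the moment, N m; "gripper_width": finger opening in mm; "gripper_force": force on a finger pad.
Only numpy, scipy, OpenCV 4.12 (cv2) and the standard library are available. Lean on these libraries where they do the work, as an engineer would, in place of code of your own. Each camera call takes 0.05 s, during which the arm holds its last target. There are 200 camera calls.

## Working session

There is one attempt and no reset: what is moved stays moved. The work goes in short steps, Python scripts to look and compute and a tool call to move; the robot and the scene stay as the last step left them, time stands still between calls to the robot, and variables do not carry over. Pictures are saved under pics/ and viewed, at most 10 in all, crops included, and the job is handed in when it is done.

Besides the shell and the picture viewer there is one more tool, called after "Request:" in YAML: its name, and indented under it one key for each argument. send_rows: Moves the arm, as the interface text tells. Its arguments: {"type":"object","properties":{"targets":{"type":"string"},"grip_force":{"type":"number"}},"required":["targets"]}

```bash
mkdir -p pics; ls
cat > h.py <<'E'
import numpy as np, cv2, json
from workcell import env, eyes
from scipy.spatial.transform import Rotation as R
def grab(n,save=None):
    f=eyes.grab_frame(n)
    if save: cv2.imwrite(save,f["image"])
    return f
E
python3 - <<'E'
from h import *
print(env.state())
for n in("scene","side"):
    f=grab(n,f"pics/{n}0.png"); print({k:v for k,v in f.items() if k!="image"})
E
```

```text
pics
{'time_s': 0.0, 'qpos': array([ 6.77816379e+01,  1.83523960e+01,  8.97051966e+01,  5.99274910e-04,
        7.20429024e+01, -1.14593900e+00]), 'qvel': array([-0.06918458, -0.0408886 , -0.08575996,  0.00371689,  0.03169895,
        0.04454016]), 'effort': array([-2.78956995e-04, -4.12468493e+01, -2.31963712e+01,  7.27287331e-02,
        4.57354845e-02, -1.58072667e-04]), 'ee_pos': array([206.55117194, 536.09594006, 213.12089811]), 'ee_rot': array([-1.79899536e+02, -2.57944991e-03,  1.58927389e+02]), 'force': array([-0.51700383, -0.25130829,  0.461255  ]), 'torque': array([-0.02536573,  0.04739745, -0.02442581]), 'gripper_force': 0.0, 'gripper_width': 90.85885934310619}
{'fovy': 42.95870556746175, 'cx': 315.6084345393176, 'cy': 202.2540882528449, 'D': array([-0.13188586,  0.        ,  0.        ,  0.        ,  0.        ]), 'eye': array([-154.83862019, -756.92364644,  858.27285672]), 'attitude': array([ 51.02229947,   0.66591458, -43.72316668])}
{'fovy': 50.251538005779594, 'cx': 312.25530021961293, 'cy': 201.55582303968285, 'D': array([-0.03409101,  0.        ,  0.        ,  0.        ,  0.        ]), 'eye': array([-243.57283674, -477.29322931,  568.26168937]), 'attitude': array([ 61.6957626 ,  -1.41608058, -61.34650737])}
```

View pics/scene0.png

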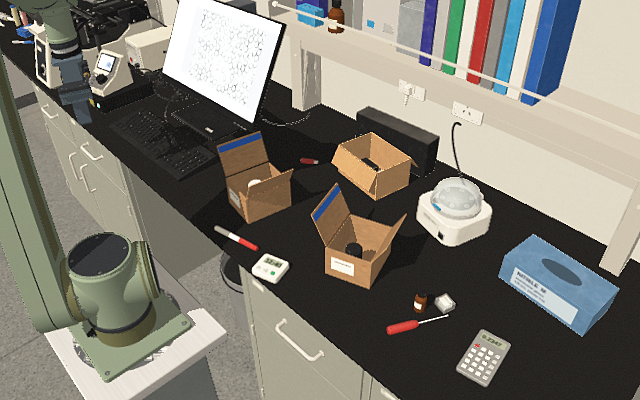

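View pics/side0.png

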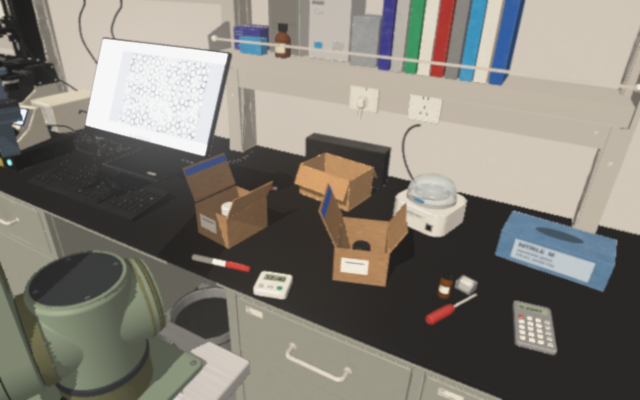

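The white canister is in the left carton (scene ≈ (255,185), side ≈ (228,210)), with its blue strip at scene (240,140). The black canister is in the right one. I'll zoom in to pick out the corners.

Run:
```python
import cv2,numpy as np
a=cv2.imread("pics/scene0.png")[125:230,205:305];b=cv2.imread("pics/side0.png")[145:250,180:280]
z=[cv2.resize(i,(400,420),interpolation=cv2.INTER_CUBIC) for i in(a,b)]
cv2.imwrite("pics/z0.png",np.hstack(z))
```

```text
(no output)
```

View pics/z0.png

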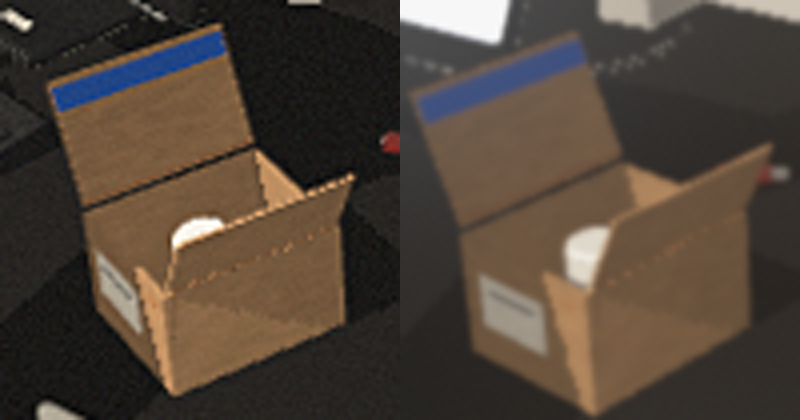

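Left panel (scene) and right panel (side) both show the target carton clearly, with hinge, base and flap-tip corners that can be picked in both. I'll triangulate those corners.

```bash
cat >> h.py <<'E'
def ray(f,uv):
    h=f["image"].shape[0] if "image" in f else 400
    F=h/2/np.tan(np.radians(f["fovy"]/2)); K=np.array([[F,0,f["cx"]],[0,F,f["cy"]],[0,0,1]])
    p=cv2.undistortPoints(np.array([[uv]],float),K,f["D"])[0,0]
    d=R.from_euler("xyz",f["attitude"],degrees=True).apply([p[0],-p[1],-1]); return f["eye"],d/np.linalg.norm(d)
def tri(r):
    A=sum(np.eye(3)-np.outer(d,d) for o,d in r); b=sum((np.eye(3)-np.outer(d,d))@o for o,d in r)
    x=np.linalg.solve(A,b); return x,[np.linalg.norm(np.cross(x-o,d)) for o,d in r]
def onz(r,z): o,d=r; return o+d*(z-o[2])/d[2]
E
python3 - <<'E'
from h import *
a,b=grab("scene"),grab("side")
P=dict(A=(48,86,12,92),B=(221,26,180,35),C=(84,210,62,230),D=(254,148,222,162),E=(172,395,194,412),F=(343,322,350,325),G=(102,308,75,352),H=(165,296,190,292),I=(340,226,348,208),J=(173,245,220,222),K=(353,177,372,145))
zz=dict(C=85,D=85,E=0,F=0,G=0,H=80,I=80)
for k,v in P.items():
    r=[ray(a,(v[0]/4+205-.4,v[1]/4+125-.4)),ray(b,(v[2]/4+180-.4,v[3]/4+145-.4))]
    x,e=tri(r); print(k,x.round(),np.round(e,1),*[onz(q,zz[k])[:2].round() for q in r] if k in zz else [])
E
```

```text
A [410. 211. 164.] [0.1 0.1]
B [537. 191. 161.] [1.1 1.1]
C [404. 178.  85.] [0.4 0.4] [404. 179.] [404. 178.]
D [531. 159.  82.] [0.5 0.5] [528. 156.] [525. 154.]
E [383.  71.   6.] [0.4 0.4] [387.  77.] [390.  76.]
F [510.  48.   6.] [1.1 1.1] [515.  55.] [516.  52.]
G [413. 189.  -8.] [0.7 0.7] [408. 181.] [403. 179.]
H [387.  70.  85.] [0.7 0.7] [391.  76.] [392.  74.]
I [508.  45.  89.] [0.3 0.3] [516.  54.] [522.  55.]
J [378.  39. 143.] [2.7 2.7]
K [504.  25. 138.] [0.5 0.5]
```

Run:
```python
import cv2,numpy as np
a=cv2.imread("pics/scene0.png")[175:295,300:420];b=cv2.imread("pics/side0.png")[175:295,305:425]
z=[cv2.resize(i,(400,400),interpolation=cv2.INTER_CUBIC) for i in(a,b)]
cv2.imwrite("pics/z1.png",np.hstack(z))
```

```text
(no output)
```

View pics/z1.png

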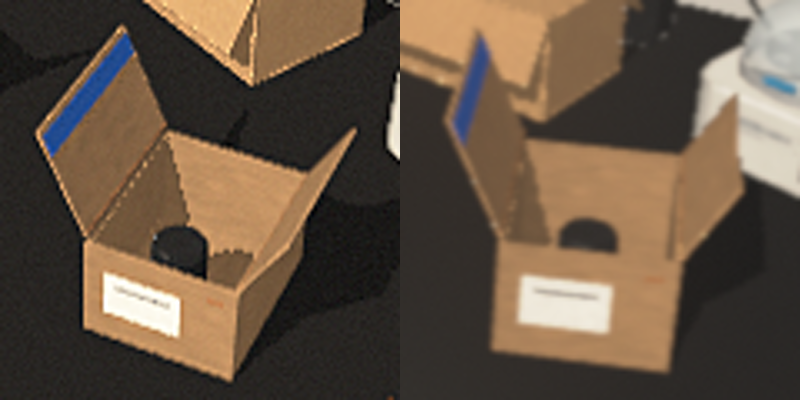

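The spare carton (black canister) has its striped flap leaning toward our carton. Its free corners are at scene zoom (38,132) and (124,27).

Run:
```python
from h import *
a,b=grab("scene"),grab("side")
P=dict(A=(38,132,46,122),B=(124,27,78,32),E=(85,328,92,350),F=(233,380,268,372),C=(88,240,98,240))
c=np.array([460,117]);t=np.radians(-9.6);M=np.array([[np.cos(t),np.sin(t)],[-np.sin(t),np.cos(t)]])
for k,v in P.items():
    r=[ray(a,(v[0]/3.333+300,v[1]/3.333+175)),ray(b,(v[2]/3.333+305,v[3]/3.333+175))]
    x,e=tri(r); print(k,x.round(),np.round(e,1),"in carton",(M@(x[:2]-c)).round())
# move to start pose: commanded pose & target in tool axes
s=env.state(); print(s["ee_pos"],s["ee_rot"],s["time_s"])
```

```text
A [ 402. -150.  157.] [0.7 0.7] in carton [ -12. -273.]
B [ 522. -111.  157.] [1.3 1.3] in carton [  99. -214.]
E [ 410. -185.   -2.] [0.2 0.2] in carton [   1. -307.]
F [ 446. -289.   -2.] [0.9 0.9] in carton [  54. -403.]
C [ 414. -183.   78.] [0.2 0.2] in carton [   5. -304.]
[206.70056696 536.41682021 213.68063841] [-1.79969757e+02  5.14342050e-05  1.58927051e+02] 0.3
```

Request:
send_rows:
  targets: "-0.027 -0.028 0 0 0 5 0; -0.055 -0.056 0 0 0 10 0; -0.082 -0.083 0 0 0 15 0; -0.109 -0.111 0 0 0 20 0; -0.137 -0.139 0 0 0 26 0; -0.164 -0.167 0 0 0 31 0; -0.192 -0.195 0 0 0 37 0; -0.219 -0.222 0 0 0 42 0; -0.246 -0.250 0 0 0 47 0; -0.274 -0.278 0 0 0 52 0; -0.301 -0.306 0 0 0 58 0; -0.328 -0.334 0 0 0 63 0"

```text
time_s: 1.3
ee_pos: [393.0, 105.1, 214.2]
ee_rot: [179.9, -0.0, 95.7]
force: [-0.6, 0.9, -0.5]
gripper_width: 13.8
gripper_force: 0.0
```

```bash
cat >> h.py <<'E'
c0=np.array([460,117,0.]);Rc=R.from_euler("z",-9.6,degrees=True)
Rt=R.from_euler("xyz",[180,0,80.4],degrees=True)
def go(*L):
    s=env.state(); Q=R.from_euler("xyz",s["ee_rot"],degrees=True); p=s["ee_pos"]
    print("t",s["time_s"],"local",Rc.inv().apply(p-c0).round(1),"F local",Rc.inv().apply(s["force"]).round(1))
    for l in L: print(l,"->",Q.inv().apply(c0+Rc.apply(l)-p).round(1),(Q.inv()*Rt).as_rotvec(degrees=True).round(1))
E
python3 -c "
from h import *
go((0,-120,214),(0,-120,115))"
```

```text
t 1.3 local [-64.  -22.9 214.2] F local [-0.7  0.8 -0.5]
(0, -120, 214) -> [-110.5   36.2    0.2] [ 0.1 -0.  15.3]
(0, -120, 115) -> [-110.6   36.1   99.2] [ 0.1 -0.  15.3]
```

Request:
send_rows:
  targets: "-0.028 0.009 0 0 0 4 0; -0.055 0.018 0 0 0 8 0; -0.083 0.027 0 0 0 12 0; -0.110 0.036 0 0 0 15.3 0; -0.110 0.036 0.025 0 0 15.3 0; -0.110 0.036 0.05 0 0 15.3 0; -0.110 0.036 0.075 0 0 15.3 0; -0.110 0.036 0.095 0 0 15.3 0; -0.110 0.036 0.095 0 0 15.3 0"

```text
time_s: 2.05
ee_pos: [436.8, 1.2, 115.6]
ee_rot: [-179.5, 0.1, 80.6]
force: [-0.6, 0.6, -0.0]
gripper_width: 0.5
gripper_force: 0.0
```

```bash
python3 -c "
from h import *
go((0,-120,115))
grab('side','pics/side1.png')
im=cv2.imread('pics/side1.png')[100:300,130:430]
cv2.imwrite('pics/s1.png',cv2.resize(im,None,fx=2,fy=2))"
```

```text
t 2.05 local [  -3.5 -118.1  115.6] F local [-0.7  0.5 -0. ]
(0, -120, 115) -> [-2.   3.5  0.6] [-0.5  0.1  0.2]
```

View pics/s1.png

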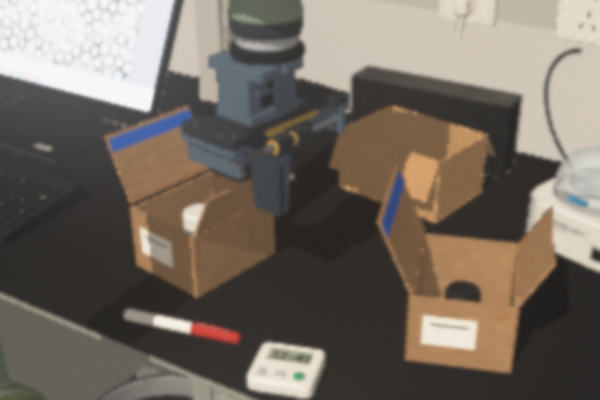

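The closed fingers stand outside the short flap (crop (270,185)), clear of the spare. Now I push it over.

Request:
send_rows:
  targets: "0.010 0 0 0 0 0 0; 0.020 0 0 0 0 0 0; 0.030 0 0 0 0 0 0; 0.038 0 0 0 0 0 0; 0.046 0 0 0 0 0 0; 0.054 0 0 0 0 0 0; 0.062 0 0 0 0 0 0; 0.069 0 0 0 0 0 0; 0.076 0 0 0 0 0 0; 0.0825 0 0.0055 0 0 0 0; 0.087 0 0.012 0 0 0 0; 0.090 0 0.019 0 0 0 0"

```text
time_s: 3.1
ee_pos: [455.0, 90.9, 99.5]
ee_rot: [180.0, -0.1, 80.6]
force: [0.2, -0.2, 1.5]
gripper_width: 0.4
gripper_force: 0.5
```

Request:
send_rows:
  targets: "0.001 0 0.004 0 0 0 0; 0.002 0 0.0075 0 0 0 0; 0.002 0 0.010 0 0 0 0; 0.002 0 0.012 0 0 0 0; 0.002 0 0.012 0 0 0 0; 0.002 0 0.012 0 0 0 0"

```text
time_s: 3.6
ee_pos: [454.7, 91.8, 87.8]
ee_rot: [-180.0, 0.0, 80.6]
force: [0.7, 0.5, -0.6]
gripper_width: 0.5
gripper_force: 0.0
```

```bash
python3 -c "
from h import *
go((0,-25,80),(0,-25,150))"
```

```text
t 3.6 local [ -1.  -25.8  87.8] F local [ 0.6  0.6 -0.6]
(0, -25, 80) -> [0.8 1.  7.8] [-0.   0.   0.2]
(0, -25, 150) -> [  0.7   1.  -62.2] [-0.   0.   0.2]
```

Request:
send_rows:
  targets: "0 0 0.002 0 0 0 0; 0 0 0.004 0 0 0 0; 0 0 0.005 0 0 0 0; 0 0 0.006 0 0 0 0; 0 0 0.006 0 0 0 0"

```text
time_s: 4.02
ee_pos: [455.1, 92.1, 83.1]
ee_rot: [180.0, -0.0, 80.6]
force: [-1.7, 0.4, 9.8]
gripper_width: 0.4
gripper_force: 5.3
```

```bash
python3 -c "
from h import *
go((0,-25,80))
grab('side','pics/side2.png')
im=cv2.imread('pics/side2.png')[140:260,160:310]
cv2.imwrite('pics/s2.png',cv2.resize(im,None,fx=4,fy=4,interpolation=cv2.INTER_CUBIC))"
```

```text
t 4.0167 local [ -0.7 -25.4  83.1] F local [-1.8  0.1  9.8]
(0, -25, 80) -> [0.4 0.7 3.1] [ 0.  -0.   0.2]
```

View pics/s2.png

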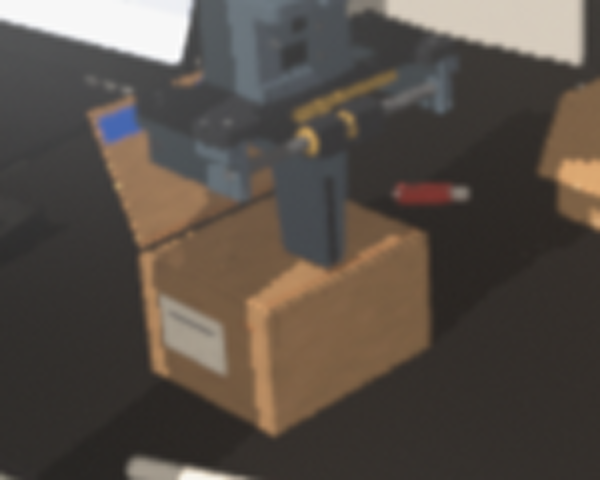

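The short flap lies flat, held down with 10 N at z = 83 mm (near edge at crop (270,300)). Next I lift and cross to the outside of the long flap.

Request:
send_rows:
  targets: "0 0 -0.015 0 0 0 0; 0 0 -0.045 0 0 0 0; 0 0 -0.075 0 0 0 0; 0 0 -0.105 0 0 0 0; 0 0 -0.128 0 0 0 0; 0.026 0 -0.131 0 0 0 0; 0.052 0 -0.131 0 0 0 0; 0.078 0 -0.131 0 0 0 0; 0.104 0 -0.131 0 0 0 0; 0.130 0 -0.131 0 0 0 0; 0.158 0 -0.131 0 0 0 0; 0.158 0 -0.131 0 0 0 0"

```text
time_s: 5.07
ee_pos: [481.4, 252.0, 212.5]
ee_rot: [180.0, -0.1, 80.8]
force: [0.1, -0.4, 0.5]
gripper_width: 0.5
gripper_force: 0.0
```

```bash
python3 -c "
from h import *
go((0,130,125))
P=[(48,86),(221,26)]
grab('side','pics/side3.png')
im=cv2.imread('pics/side3.png')[100:260,130:330]
cv2.imwrite('pics/s3.png',cv2.resize(im,None,fx=3,fy=3,interpolation=cv2.INTER_CUBIC))"
```

```text
t 5.0667 local [ -1.4 136.7 212.5] F local [ 0.1 -0.4  0.5]
(0, 130, 125) -> [-6.9  1.4 87.5] [ 0.  -0.1  0.4]
```

View pics/s3.png

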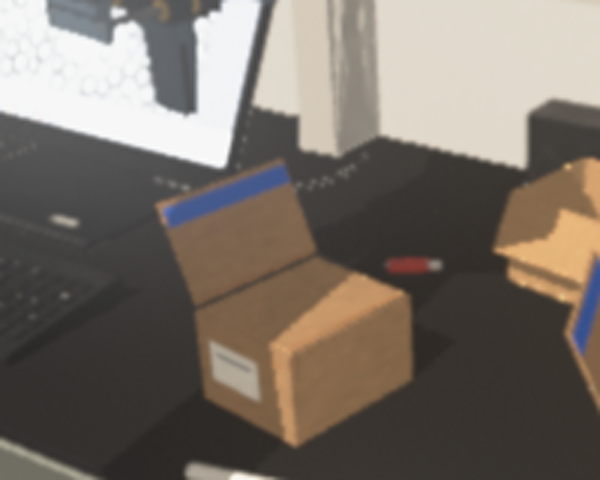

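The short flap stays flat, and the long flap still stands open with its free corners at crop (158,205) and (283,160). Before I descend, I'll check that the laptop is clear.

```bash
python3 -c "
from h import *
a,b=grab('scene'),grab('side')
for n,f,u in(('scr R',a,(262,122)),('scr L',a,(165,78)),('kb',a,(180,178)),('scrside',b,(206,155)),('kbd',b,(150,210))):
  print(n,[Rc.inv().apply(onz(ray(f,u),z)-c0).round() for z in(0,30)])
print(Rc.inv().apply(tri([ray(a,(262,122)),ray(b,(206,155))])[0]-c0), tri([ray(a,(285,12)),ray(b,(230,52))]))"
```

```text
scr R [array([219., 378.,   0.]), array([195., 331.,  30.])]
scr L [array([ 76., 917.,   0.]), array([ 57., 852.,  30.])]
kb [array([-133.,  237.,    0.]), array([-145.,  195.,   30.])]
scrside [array([269., 431.,   0.]), array([223., 371.,  30.])]
kbd [array([-79., 238.,   0.]), array([-106.,  188.,   30.])]
[173.0353192  296.71078199  59.922943  ] (array([818.77764053, 390.26505808, 359.92130145]), [np.float64(11.314308386259889), np.float64(11.31430838625983)])
```

Request:
send_rows:
  targets: "0 0 0.028 0 0 0 0; 0 0 0.056 0 0 0 0; 0 0 0.082 0 0 0 0; 0 0 0.0875 0 0 0 0; -0.012 0 0.0875 0 0 0 0; -0.022 0 0.0875 0 0 0 0; -0.032 0 0.0875 0 0 0 0; -0.042 0 0.0875 0 0 0 0; -0.052 0 0.0875 0 0 0 0; -0.062 0 0.0875 0 0 0 0; -0.072 0 0.0875 0 0 0 0; -0.082 0 0.0875 0 0 0 0"

```text
time_s: 6.22
ee_pos: [467.1, 166.1, 125.7]
ee_rot: [180.0, -0.0, 80.6]
force: [0.2, 2.1, -0.2]
gripper_width: 0.9
gripper_force: 0.5
```

```bash
python3 -c "
from h import *
go((0,25,125),(0,18,115),(0,13.6,105.5),(0,11,95.4),(0,10,90))"
```

```text
t 6.2167 local [ -1.2  49.6 125.7] F local [-0.1  2.1 -0.2]
(0, 25, 125) -> [-24.6   1.1   0.7] [ 0.  -0.   0.2]
(0, 18, 115) -> [-31.6   1.   10.7] [ 0.  -0.   0.2]
(0, 13.6, 105.5) -> [-36.    1.   20.2] [ 0.  -0.   0.2]
(0, 11, 95.4) -> [-38.6   1.   30.3] [ 0.  -0.   0.2]
(0, 10, 90) -> [-39.6   1.   35.7] [ 0.  -0.   0.2]
```

Request:
send_rows:
  targets: "-0.008 0 0 0 0 0 0; -0.016 0 0 0 0 0 0; -0.0245 0 0.001 0 0 0 0; -0.028 0 0.006 0 0 0 0; -0.0315 0 0.011 0 0 0 0; -0.034 0 0.016 0 0 0 0; -0.036 0 0.020 0 0 0 0; -0.0375 0 0.025 0 0 0 0; -0.0385 0 0.030 0 0 0 0; -0.039 0 0.034 0 0 0 0; -0.039 0 0.036 0 0 0 0; -0.039 0 0.036 0 0 0 0"

```text
time_s: 7.22
ee_pos: [460.5, 128.5, 88.8]
ee_rot: [-179.9, 0.0, 80.6]
force: [0.1, -0.7, 0.3]
gripper_width: 0.1
gripper_force: 0.0
```

Request:
send_rows:
  targets: "0 0 0.002 0 0 0 0; 0 0 0.003 0 0 0 0; 0 0 0.004 0 0 0 0; 0 0 0.004 0 0 0 0"

```text
time_s: 7.55
ee_pos: [461.1, 128.7, 86.6]
ee_rot: [180.0, -0.0, 80.6]
force: [-2.9, -0.6, 8.6]
gripper_width: 0.4
gripper_force: 4.2
```

Request:
send_rows:
  targets: "0 0 -0.015 0 0 0 0; 0 0 -0.045 0 0 0 0; 0 0 -0.075 0 0 0 0; 0 0 -0.105 0 0 0 0; 0.03 0 -0.130 0 0 0 0; 0.06 0 -0.130 0 0 0 0; 0.09 0 -0.130 0 0 0 0; 0.12 0 -0.130 0 0 0 0; 0.14 0 -0.130 0 0 0 0; 0.14 0 -0.130 0 0 0 0"

```text
time_s: 8.38
ee_pos: [484.2, 270.2, 215.2]
ee_rot: [180.0, -0.1, 80.8]
force: [0.3, 0.2, -0.1]
gripper_width: 0.5
gripper_force: 0.0
```

```bash
python3 -c "
from h import *
go()
grab('side','pics/side4.png');grab('scene','pics/scene4.png')
a=cv2.imread('pics/side4.png')[150:255,180:280];b=cv2.imread('pics/scene4.png')[140:235,205:305]
cv2.imwrite('pics/s4.png',np.hstack([cv2.resize(i,(400,400),interpolation=cv2.INTER_CUBIC) for i in(a,b)]))"
```

```text
t 8.3833 local [ -1.7 155.1 215.2] F local [ 0.3  0.2 -0.1]
```

View pics/s4.png

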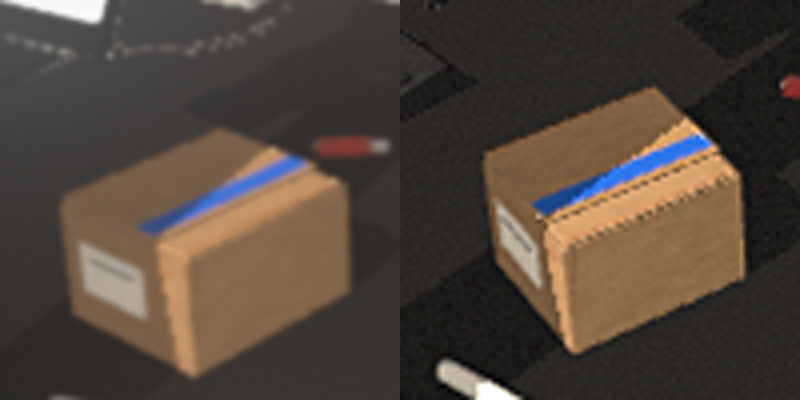

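Both views show the carton closed. The striped flap lies flat over the short flap (strip from side crop (150,228) to (305,160)), and the gripper is clear.

```bash
python3 -c "
from h import *
print(env.job_done())"
```

```text
the job is handed in; nothing more can be done
None
```

The carton with the white canister is closed: short flap folded flat first, then the blue-striped flap flat over it. The job is handed in at about 8.5 s, and the other carton was not touched.

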